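# Bring the weighted hold-down bar level over the lino block in the gluing press

## Robot

A 7-joint arm with a two-finger parallel gripper is mounted at the origin on the work surface; the furniture and walls round the work are solid. World frame = base frame: x ahead of the robot, y to its left, z up, the work surface at z = 0. Lengths are in m, angles in rad, forces in N, time in s.
With the tool pointing down it reaches from about 0.35 to 0.9 m from the base axis. Payload 19.9 kg.
Tool frame: the origin (TCP) lies midway between the tips of the shut fingers; the grasp point (between the pads) lies 19 mm behind it; z points along the fingers, y is the line along which they close (so a half turn about z gives the same grasp; the last joint's range is limited). The gripper opens to 85 mm and grips with 20 to 120 N. Pads are 22 mm wide; open, the fingers measure 114 mm over their backs; the gripper's body (76 mm by 85 mm) begins 54 mm behind the grasp point. The pads swing forward as they close: fully open they stand 13 mm farther back than shut.
Start: joints at [1.234, 0.417, -0.01, 1.614, 0.005, 1.111, -0.053], TCP at [0.182, -0.598, 0.231] pointing down, gripper open.
Joint ranges: [-2.81, 2.81], [-0.39, 2.02], [-1.27, 1.25], [0.06, 2.57], [-1.19, 4.33], [0.19, 2], [-2.82, 2.82]. Speed limits (rad/s): [1.89, 1.89, 2.39, 2.39, 3.01, 3.01, 3.01].

## Interface

Orientations are given as a unit quaternion [x, y, z, w].
In Python, from plant import bot, eyes, order gives the robot as it stands.
- The arm moves only by the tool drive_tool, never from a script. Its argument "targets" is one flat list of numbers, 5 for each row, row after row: the shift along the tool's x, y, z in cm, then the turn about the tool's z in degrees, then the finger opening in cm, from 0 to 8.54. A call has 1 to 10 rows; each row is the pose to reach, as a shift and turn from the pose commanded when the call began, along the tool's axes at that moment; what a row does not reach only later rows make up. A row lasts 1/10 s, in which the tool goes at most 50 mm and 8.59 degrees, less where a joint would pass 70% of its speed; a pose out of reach is approached as far as the arm can. A call with a gripper value outside its range is refused whole. The fingers move at their own pace and stop on an object; "grip_force" is the grip in N (left out, the last holds). Time passes only in rows, so rows that repeat a pose let the fingers close. It gives the time, the measured TCP pose, the force, the opening and the grip force at its end, in the units of the state.
- bot.get_state(): the state, without advancing time (a new reading comes with each control period).
- eyes.capture(name): name is "scene" or "side" or "wrist"; returns the picture (384x512x3 uint8, red, green, blue); there is no depth.
- eyes.get_calibration(name): a dict with "K" (3x3 intrinsics, pixels), "extrinsics" (4x4, takes a point from camera to world coordinates). Camera axes: x right, y up, looking along -z (the intrinsics and any distortion apply to the point x, -y, -z); pixel columns grow to the right and rows downward; lengths in m; the calibration is good to about 2 mm. A picture is of the moment at which its call begins: read the wrist's pose just before it. get_calibration takes no time and is no camera call; for the wrist camera it gives the pose at the moment of the call.
- order.sign_off(): hands the job in; it is judged then, once.
The state is a dict: "clock": time; "qpos": joint angles; "qvel": joint speeds; "effort": joint torques, N m; "eef_pos": TCP position; "orientation": TCP orientation; "contact_force": force on the tool from outside, world axes, zero at the start; "ft_torque": the same for the moment, N m; "width": finger opening in m; "grasp_force": force on a finger pad.
Only numpy, scipy, OpenCV 4.12 (cv2) and the standard library are available. Lean on these libraries where they do the work, as an engineer would, in place of code of your own. Each camera call takes 0.05 s, during which the arm holds its last target. There are 200 camera calls.

## Task

The hold-down bar with its off-centre clamped weight has to go over the bay of the wooden gluing press in which the lino block lies, not the bay with the roll of tape. Pick the bar up at its balance point, keep it level all the way, and hold it level about 4 cm above the tops of that bay's two pairs of guide posts, centred over them and in line with their slots, touching neither the press nor the things in it and leaving everything else on the table where it is. Do not lower it or let go: the program finishes while the robot is still holding the bar there.

Things in the scene. Friction and masses are not known exactly. Their poses are not given: they have to be found in the camera images.
- bar: hold-down bar, loose, lying on the table: aluminium bar 16 mm wide, 18 mm high, with a black block foot (12 long, 44 wide, 52 mm high) at each end, 360 mm overall. Origin: midway between the feet, level with their undersides; x along the bar, y across, z up; bar's centre line at z = 26 mm, underside at 17 mm. Without the weight it weighs 0.30 kg and balances at x = 0.
- weight (a joint): place of the steel weight on the bar: x of its middle in the bar's frame, m; 0.072 to 0.130, always on the +x side. The clamp holds it fast in ordinary handling (slides only above 12 N). It weighs 0.30 kg, as much as the rest of the bar, so the balance point of the whole lies halfway between the bar's middle and the weight's middle.
- weight_mid (a point): middle of the clamped weight, on the bar's centre line: a dark steel block round the bar, 24 mm along the bar, 40 mm wide, 44 mm high, with a small thumb screw on one side (reaching 31 mm from the centre line)
- press: gluing press, fixed: plywood board 240 (x) by 350 (y) by 18 mm with two bays, at x = -60 and +60 mm. Each bay has two guides, at y = -155 and +155 mm, each of two wooden posts 14 by 16 mm, tops 90 mm above the table, with a 22 mm wide slot (in x) between them; a bar over a bay lies along the press's y, either way round. Origin: centre of the underside, on the table; z up.
- bay_near (a point): centre of the bay at the press's x = -60 mm, on the board's top (18 mm above the table), midway between its two guides
- bay_far (a point): centre of the bay at the press's x = +60 mm, on the board's top, midway between its two guides
- lino_block: mounted lino block, 60 by 75 mm, 21 mm high, lying loose on the board in one of the two bays, within 12 mm of its centre; origin: centre of its underside
- tape_roll: roll of masking tape, 104 mm across, 25 mm high, lying loose on the board in the other bay; origin: centre of its underside
- baren: 108 mm wide, 48 mm high turned wooden rubbing disc with a knob on top, standing on the table to the left; origin: centre of its underside; not to be moved
- paste_pot: 58 mm wide, 50 mm high round pot with a screw lid, standing on the table beyond the work; origin: centre of its underside; not to be moved
- lino_cutter: 96 mm long, 27 mm high cutter with a pear-shaped wooden handle lying on the table to the left; origin: centre of its underside, x along its length; not to be moved
Mind the look-alikes: they are no part of the job. What is shaped like the lino_block but yellow is not meant.

How it is judged:
At the end, for the whole second after the job is handed in: Fingers alone hold the bar, still, within 10 mm of its balance point along the bar, tilted under 4 deg, its middle within 18 mm of the centre of the lino block's bay, within 5.7 deg of the slots' line (either way round), underside 20 to 70 mm above the posts' tops, touching nothing in the press (((horizontal distance between lino_block and bay_near below 0.04 m and horizontal distance between bar and bay_near below 0.018 m) or (horizontal distance between lino_block and bay_far below 0.04 m and horizontal distance between bar and bay_far below 0.018 m)) and ((value of joint weight between 0.067 and 0.071 m and x of the grasp point in the frame of bar between 0.0235 and 0.0455 m) or (value of joint weight between 0.071 and 0.075 m and x of the grasp point in the frame of bar between 0.0255 and 0.0475 m) or (value of joint weight between 0.075 and 0.079 m and x of the grasp point in the frame of bar between 0.0275 and 0.0495 m) or (value of joint weight between 0.079 and 0.083 m and x of the grasp point in the frame of bar between 0.0295 and 0.0515 m) or (value of joint weight between 0.083 and 0.087 m and x of the grasp point in the frame of bar between 0.0315 and 0.0535 m) or (value of joint weight between 0.087 and 0.091 m and x of the grasp point in the frame of bar between 0.0335 and 0.0555 m) or (value of joint weight between 0.091 and 0.095 m and x of the grasp point in the frame of bar between 0.0355 and 0.0575 m) or (value of joint weight between 0.095 and 0.099 m and x of the grasp point in the frame of bar between 0.0375 and 0.0595 m) or (value of joint weight between 0.099 and 0.103 m and x of the grasp point in the frame of bar between 0.0395 and 0.0615 m) or (value of joint weight between 0.103 and 0.107 m and x of the grasp point in the frame of bar between 0.0415 and 0.0635 m) or (value of joint weight between 0.107 and 0.111 m and x of the grasp point in the frame of bar between 0.0435 and 0.0655 m) or (value of joint weight between 0.111 and 0.115 m and x of the grasp point in the frame of bar between 0.0455 and 0.0675 m) or (value of joint weight between 0.115 and 0.119 m and x of the grasp point in the frame of bar between 0.0475 and 0.0695 m) or (value of joint weight between 0.119 and 0.123 m and x of the grasp point in the frame of bar between 0.0495 and 0.0715 m) or (value of joint weight between 0.123 and 0.127 m and x of the grasp point in the frame of bar between 0.0515 and 0.0735 m) or (value of joint weight between 0.127 and 0.131 m and x of the grasp point in the frame of bar between 0.0535 and 0.0755 m) or (value of joint weight between 0.131 and 0.135 m and x of the grasp point in the frame of bar between 0.0555 and 0.0775 m)) and angle between the x axis of bar and the y axis of press, either way round below 0.1 rad and angle between bar's own z axis and vertical below 0.07 rad and height (world z) of bar between 0.093 and 0.143 m and contact force between the fingers and bar above 2 N and contact force between bar and press below 0.3 N and contact force between bar and lino_block below 0.3 N and contact force between bar and tape_roll below 0.3 N and linear speed of bar below 0.03 m/s and angular speed of bar below 0.2 rad/s); the arm keeps its last pose, push and grip.
It fails at once if the bar is tilted by more than 14 degrees (angle between bar's own z axis and vertical above 0.25 rad).
It fails at once if the bar touches the press or the things in it (more than 1 N) (contact force between bar and press above 1 N or contact force between bar and lino_block above 1 N or contact force between bar and tape_roll above 1 N).
It fails at once if a thing in the press or a bystander is moved by more than 15 mm (distance of any of lino_block, tape_roll, baren, paste_pot, lino_cutter from where it was at the start of the episode above 0.015 m).
It also fails if it takes over 38 s, if anything falls off the work surface, if the arm or the gripper's body presses on something with over 40 N, if the wrist force passes 120 N, or if a joint passes its speed limit or range.

## Working session

There is one attempt and no reset: what is moved stays moved. The work goes in short steps, Python scripts to look and compute and a tool call to move; the robot and the scene stay as the last step left them, time stands still between calls to the robot, and variables do not carry over. Pictures are saved under pics/ and viewed, at most 11 in all, crops included, and the job is handed in when it is done.

Besides the shell and the picture viewer there is one more tool, called after "Call:" as name(argument=value, ...) on one line, values as JSON. drive_tool: Moves the arm, as the interface text tells. Its arguments: {"type":"object","properties":{"targets":{"type":"array"},"grip_force":{"type":"number"}},"required":["targets"]}

```bash
mkdir -p pics; python3 - <<'E'
from plant import bot,eyes,order
import cv2,numpy as np
for n in ["scene","side"]:
    im=eyes.capture(n); cv2.imwrite(f"pics/{n}0.png",im[:,:,::-1])
    c=eyes.get_calibration(n); print(n,np.round(c["K"],1).tolist(),np.round(c["extrinsics"],3).tolist(),[k for k in c])
s=bot.get_state(); print(s)
E
```

```text
scene [[377.2, 0.0, 256.0], [0.0, 377.2, 190.9], [0.0, 0.0, 1.0]] [[-0.869, 0.307, -0.388, 0.17], [-0.495, -0.528, 0.69, 0.861], [0.007, 0.792, 0.611, 0.757], [0.0, 0.0, 0.0, 1.0]] ['K', 'extrinsics']
side [[367.7, 0.0, 259.7], [0.0, 367.7, 194.7], [0.0, 0.0, 1.0]] [[-0.676, -0.521, 0.521, 1.285], [0.737, -0.467, 0.489, 0.673], [-0.011, 0.714, 0.7, 0.938], [0.0, 0.0, 0.0, 1.0]] ['K', 'extrinsics']
{'clock': 0.1, 'qpos': array([ 1.23348732,  0.41793698, -0.01033184,  1.61410809,  0.00472614,
        1.11069488, -0.05300587]), 'qvel': array([-7.16662679e-05, -2.46178544e-04,  3.73262137e-04, -2.47530825e-03,
       -1.60615802e-04,  1.02050390e-03,  1.55816047e-03]), 'effort': array([ 2.11255872e-03, -8.65811634e+01,  6.80305604e-01, -4.35642529e+01,
        1.92365481e-02,  4.89005688e-03,  1.23625146e-04]), 'eef_pos': array([ 0.18210645, -0.59755649,  0.23071101]), 'orientation': array([ 9.89078943e-01,  1.47385644e-01, -1.31143136e-04, -5.46381328e-04]), 'contact_force': array([ 0.83940969, -0.80443464,  0.21025996]), 'ft_torque': array([-0.0109702 ,  0.03257617, -0.00944835]), 'grasp_force': 0.0, 'width': 0.0855339376020907}
```

View pics/scene0.png

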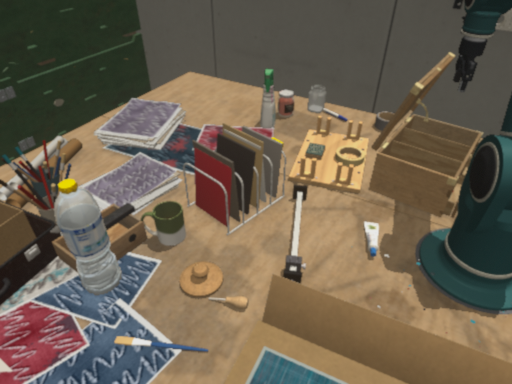

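View pics/side0.png

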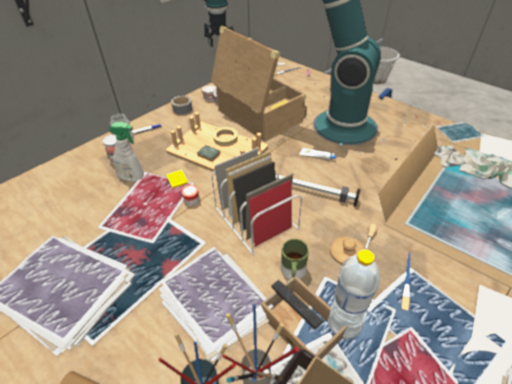

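The scene view shows the bar from about (301,190) to (292,268), with the weight near its lower end. The press is around (333,155), with the dark block at (316,151) and the tape at (350,155). I'll enlarge both.

```bash
python3 - <<'E'
import cv2
a=cv2.imread("pics/scene0.png"); 
cv2.imwrite("pics/c1.png",cv2.resize(a[105:205,270:390],None,fx=6,fy=6,interpolation=cv2.INTER_CUBIC)[:600])
cv2.imwrite("pics/c2.png",cv2.resize(a[175:285,260:340],None,fx=5.4,fy=5.4,interpolation=cv2.INTER_CUBIC)[:600])
E
```

```text
(no output)
```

View pics/c1.png

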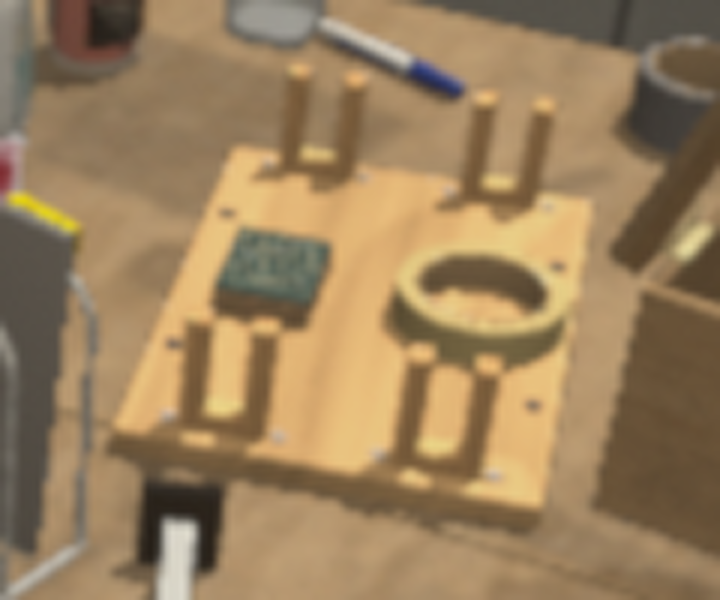

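View pics/c2.png

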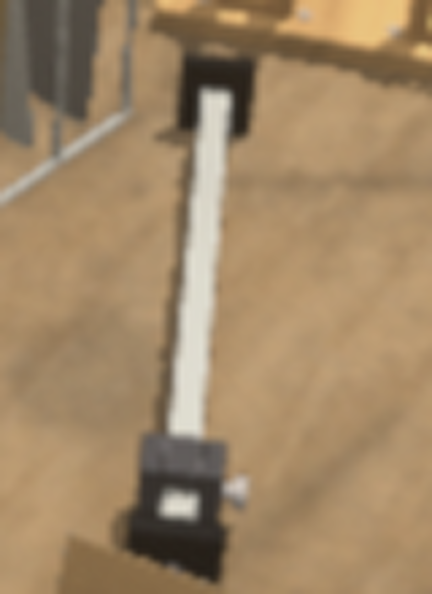

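The block with the dark teal lino top lies in the left bay, at scene (316,150). The tape roll is in the right bay, at (350,155). The other candidate is the yellow pad at side (177,179), off the press, which is the look-alike. So the teal block is the one meant. Next I'll measure the post tops, bar and weight.

```bash
cat > h.py <<'E'
import numpy as np
from plant import bot,eyes,order
def ray(cal,uv,z):
    K=cal["K"];T=cal["extrinsics"]
    d=np.linalg.inv(K)@[uv[0],uv[1],1]; d=T[:3,:3]@[d[0],-d[1],-d[2]]
    o=T[:3,3]; return o+d*(z-o[2])/d[2]
def proj(cal,p):
    T=cal["extrinsics"]; q=T[:3,:3].T@(np.array(p)-T[:3,3]); q=cal["K"]@[q[0],-q[1],-q[2]]; return q[:2]/q[2]
E
python3 - <<'E'
from h import *
c=eyes.get_calibration("scene")
f=lambda u,v,z:ray(c,(270+u/6-.4,105+v/6-.4),z)
g=lambda u,v,z:ray(c,(260+u/5.4-.4,175+v/5.4-.4),z)
P=lambda n,p:print(n,np.round(p,4))
ps=[f(*p,.09) for p in [(300,72),(355,78),(199,323),(266,328),(484,100),(543,105),(421,352),(489,364)]]
for i,p in enumerate(ps):P(i,p)
A,B=(ps[0]+ps[1])/2,(ps[2]+ps[3])/2;C,D=(ps[4]+ps[5])/2,(ps[6]+ps[7])/2
P("lino bay",(A+B)/2);print(np.linalg.norm(A-B),np.degrees(np.arctan2(*(B-A)[1::-1])))
P("tape bay",(C+D)/2);print(np.linalg.norm(C-D),np.degrees(np.arctan2(*(D-C)[1::-1])))
P("lino",f(277,265,.039))
for n,p in dict(ffTL=(183,58,.052),ffTR=(256,60,.052),barfar=(217,92,.035),barnear=(187,436,.035),bf2=(215,130,.035),wFL=(146,437,.048),wFR=(227,441,.048),wNL=(140,473,.048),wNR=(220,487,.048),fnL=(132,517,.052),fnR=(226,527,.052)).items():P(n,g(*p))
E
```

```text
0 [ 0.6145 -0.4312  0.09  ]
1 [ 0.5805 -0.4413  0.09  ]
2 [ 0.5481 -0.1216  0.09  ]
3 [ 0.5145 -0.1354  0.09  ]
4 [ 0.4983 -0.4541  0.09  ]
5 [ 0.4637 -0.4665  0.09  ]
6 [ 0.4336 -0.1554  0.09  ]
7 [ 0.3983 -0.1626  0.09  ]
lino bay [ 0.5644 -0.2824  0.09  ]
0.31479515397190483 102.14321349920526
tape bay [ 0.4485 -0.3097  0.09  ]
0.30826675058627345 102.17498578948324
lino [ 0.5625 -0.2805  0.039 ]
ffTL [ 0.5311 -0.0204  0.052 ]
ffTR [ 0.4938 -0.04    0.052 ]
barfar [ 0.5087 -0.0217  0.035 ]
barnear [0.4101 0.2303 0.035 ]
bf2 [0.4951 0.0111 0.035 ]
wFL [0.4221 0.2518 0.048 ]
wFR [0.3883 0.2351 0.048 ]
wNL [0.4148 0.2731 0.048 ]
wNR [0.3795 0.2624 0.048 ]
fnL [0.4051 0.3014 0.052 ]
fnR [0.3664 0.2856 0.052 ]
```

```bash
python3 - <<'E'
from h import *
a,b=eyes.get_calibration("scene"),eyes.get_calibration("side")
def tri(u,v):
    A=[];y=[]
    for c,p in((a,u),(b,v)):
        o=c["extrinsics"][:3,3];d=ray(c,p,0)-o;d/=np.linalg.norm(d);M=np.eye(3)-np.outer(d,d);A.append(M);y.append(M@o)
    x,r,*_=np.linalg.lstsq(np.vstack(A),np.hstack(y),rcond=None);print(np.round(x,3),np.round(r**.5,3))
tri((451,58),(275,62));tri((451,58),(222,32))
tri((375,150),(265,115)) 
tri((218,125),(292,178));tri((283,155),(216,155));tri((285,195),(216,205))
print(ray(a,(284,195),0),ray(a,(228,230),0))
d=np.array([-.3647,.9312,0]);m=np.array([.4468,.1374,0]);print([np.round(proj(b,m+d*x+[0,0,z])) for x,z in((-.18,.052),(.168,.052),(.127,.048))])
E
```

```text
[ 0.236 -0.219  0.38 ] [0.093]
[ 0.229 -0.521  0.351] [0.008]
[ 0.342 -0.178  0.147] [0.012]
[0.671 0.205 0.294] [0.05]
[ 0.623 -0.153  0.087] [0.033]
[ 0.635 -0.188 -0.15 ] [0.01]
[ 0.56203421 -0.02233181  0.        ] [0.62971852 0.20637729 0.        ]
[array([263., 168.]), array([357., 191.]), array([345., 189.])]
```

Call:
drive_tool(targets=[0, 0, -4, 0, 8.5, 0, 0, -8, 0, 8.5, 0, 0, -12, 0, 8.5, 0, 0, -16, 0, 8.5, 0, 0, -20, 0, 8.5, 0, 0, -23, 0, 8.5, 0, 0, -23, 0, 8.5, 0, 0, -23, 0, 8.5])

```text
clock: 0.9
eef_pos: [0.1823, -0.5979, 0.4612]
orientation: [0.989, 0.147, -0.0, 0.0]
contact_force: [0.2, -0.9, -1.0]
width: 0.085
grasp_force: 0.0
```

Call:
drive_tool(targets=[4, -1.9, 0, -4.5, 8.5, 8, -3.9, 0, -9, 8.5, 12, -5.8, 0, -13.5, 8.5, 16, -7.7, 0, -18, 8.5, 20, -9.6, 0, -22.5, 8.5, 24, -11.6, 0, -27, 8.5, 28, -13.5, 0, -31.5, 8.5, 32, -15.5, 0, -36, 8.5, 36, -17.5, 0, -40.5, 8.5, 39, -19.3, 0, -45, 8.5])

```text
clock: 1.9
eef_pos: [0.5004, -0.2972, 0.4597]
orientation: [0.856, 0.517, -0.0, -0.001]
contact_force: [-0.3, -1.0, 0.5]
width: 0.085
grasp_force: 0.0
```

```bash
python3 - <<'E'
from h import *
import cv2
c=eyes.get_calibration("wrist"); im=eyes.capture("wrist"); np.savez("w1.npz",**c)
cv2.imwrite("pics/w1.png",cv2.resize(im[:,:,::-1],None,fx=1.5,fy=1.5,interpolation=cv2.INTER_CUBIC))
print(np.round(c["extrinsics"],3))
for p in [(.5644,-.2824,.018),(.5975,-.4363,.09),(.531,-.1285,.09)]:print(proj(c,p)*1.5)
E
```

```text
[[ 0.884  0.442  0.151  0.539]
 [-0.467  0.839  0.28  -0.226]
 [-0.003 -0.318  0.948  0.601]
 [ 0.     0.     0.     1.   ]]
[417.07018454 178.30657412]
[496.76873968 277.91550523]
[334.42238913  71.054093  ]
```

View pics/w1.png

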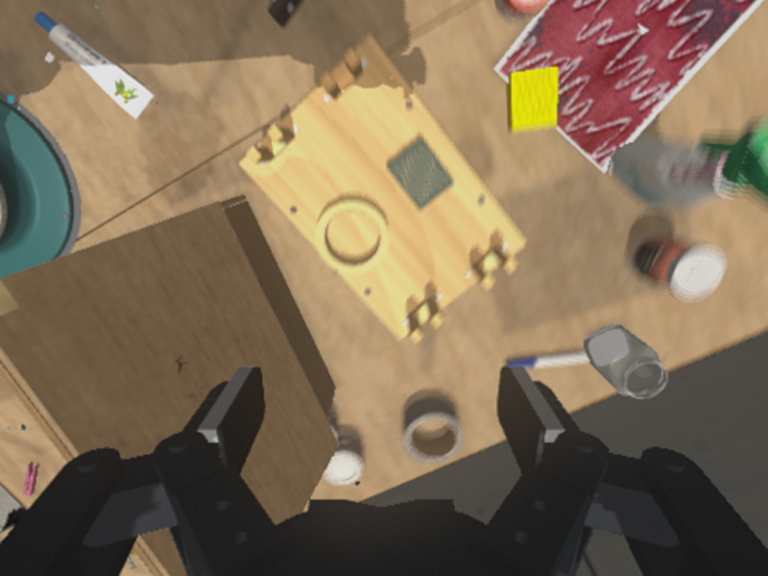

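Call:
drive_tool(targets=[4, -3, 0, -5, 8.5, 8, -6, 0, -10, 8.5, 12, -9, 0, -15, 8.5, 16, -12, 0, -20, 8.5, 20, -15, 0, -25, 8.5, 24, -18, 0, -30, 8.5, 28, -21, 0, -35, 8.5, 32, -24, 3, -40, 8.5, 36, -27, 6, -45, 8.5, 40.1, -29.8, 10, -49.1, 8.5])

```text
clock: 2.95
eef_pos: [0.4263, 0.1722, 0.3782]
orientation: [0.565, 0.825, -0.0, 0.0]
contact_force: [1.7, 0.1, 0.2]
width: 0.0852
grasp_force: 0.0
```

Call:
drive_tool(targets=[0, 0, 0, 0, 8.5, 0, 0, 0, 0, 8.5, 0, 0, 0, 0, 8.5])

```text
clock: 3.25
eef_pos: [0.4277, 0.1696, 0.3796]
orientation: [0.567, 0.824, -0.0, -0.0]
contact_force: [0.2, -0.6, 1.1]
width: 0.0848
grasp_force: 0.0
```

```bash
python3 - <<'E'
from h import *
import cv2
c=eyes.get_calibration("wrist"); im=eyes.capture("wrist"); np.savez("w2.npz",**c)
cv2.imwrite("pics/w2.png",cv2.resize(im[:,:,::-1],None,fx=1.5,fy=1.5,interpolation=cv2.INTER_CUBIC))
d=np.array([-.3647,.9312,0]);m=np.array([.4468,.1374,0])
for x,z in((-.18,.052),(.18,.052),(.115,.048),(.139,.048),(0.0633,.035)):print(x,np.round(proj(c,m+d*x+[0,0,z])*1.5))
E
```

```text
-0.18 [387. 389.]
0.18 [385.  85.]
0.115 [386. 152.]
0.139 [386. 128.]
0.0633 [386. 198.]
```

View pics/w2.png

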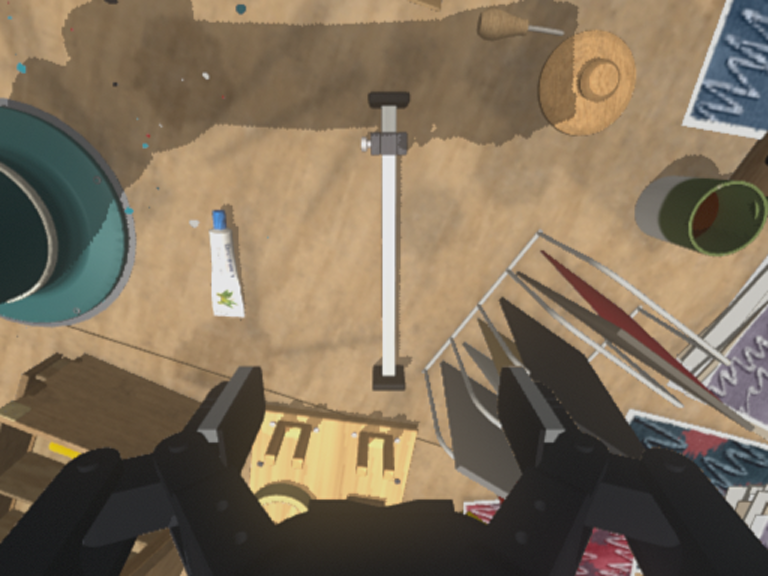

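```bash
python3 - <<'E'
import cv2,numpy as np
a=cv2.imread("pics/w2.png")
r=lambda x:cv2.resize(x,None,fx=6,fy=6,interpolation=cv2.INTER_CUBIC)
cv2.imwrite("pics/c3.png",np.hstack([r(a[75:170,355:420]),r(a[310:405,355:420])]))
E
```

```text
(no output)
```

View pics/c3.png

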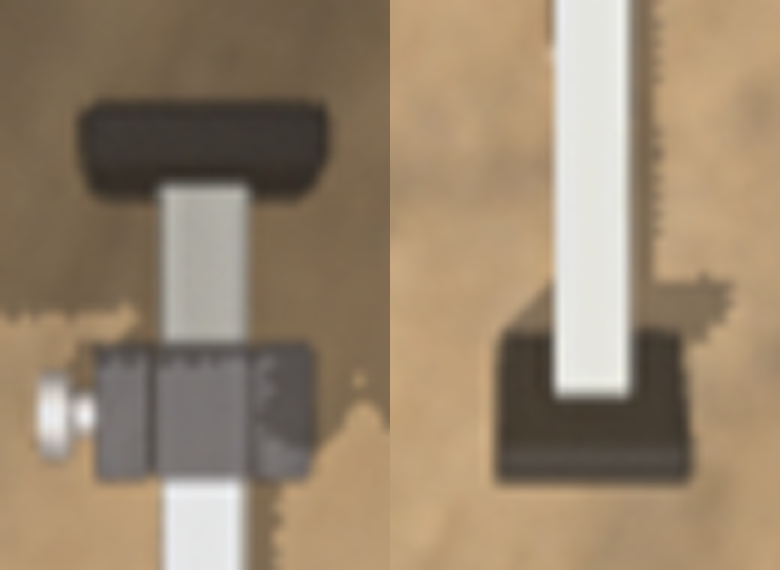

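```bash
python3 - <<'E'
from h import *
c=dict(np.load("w2.npz")); print(c["extrinsics"][:3,3])
r=lambda u,v,z:ray(c,(u/1.5,v/1.5),z)
o=r(388.9,91.7,.052);f=r(387.5+(355+593/6-65-388.8),390.3,.052);w1=r(389.2,132.5,.048);w2=r(389,155,.048)
print(o,f,w1,w2,np.linalg.norm(o-f))
d=(o-f)/np.linalg.norm(o-f);m=(o+f)/2;print("dir",d,np.degrees(np.arctan2(d[1],d[0])),"mid",m,(w1-m)@d,(w2-m)@d)
w=((w1+w2)/2-m)@d;print(w,"grasp",m+d*w/2)
s=bot.get_state();print(s["eef_pos"],s["orientation"])
E
```

```text
[0.3989591  0.24543368 0.52057814]
[0.38675371 0.30066088 0.052     ] [ 0.51442884 -0.03235288  0.052     ] [0.40144258 0.26401112 0.048     ] [0.40960779 0.24244164 0.048     ] 0.3566498308884921
dir [-0.35798454  0.93372751  0.        ] 110.97647140740482 mid [0.45059128 0.134154   0.052     ] 0.13884563867302688 0.11578259742605415
0.12731411804954051 grasp [0.42780303 0.19359235 0.052     ]
[0.42789659 0.16952934 0.37978221] [5.67008205e-01 8.23712139e-01 3.94428826e-05 8.00599314e-05]
```

Call:
drive_tool(targets=[1, 0.4, 4, 0, 8.5, 2.4, 0.8, 8, 0, 8.5, 2.4, 0.8, 12, 0, 8.5, 2.4, 0.8, 16, 0, 8.5, 2.4, 0.8, 20, 0, 8.5, 2.4, 0.8, 24, 0, 8.5, 2.4, 0.8, 28, 0, 8.5, 2.4, 0.8, 30, 0, 8.5, 2.4, 0.8, 30, 0, 8.5, 2.4, 0.8, 30, 0, 8.5])

```text
clock: 4.3
eef_pos: [0.4269, 0.1956, 0.0804]
orientation: [0.567, 0.824, 0.0, 0.0]
contact_force: [0.4, 0.2, 0.2]
width: 0.0848
grasp_force: 0.0
```

```bash
python3 - <<'E'
from h import *
import cv2
s=bot.get_state();print(s["eef_pos"],s["orientation"])
c=eyes.get_calibration("wrist"); im=eyes.capture("wrist"); np.savez("w3.npz",**c)
cv2.imwrite("pics/w3.png",cv2.resize(im[:,:,::-1],None,fx=1.5,fy=1.5,interpolation=cv2.INTER_CUBIC))
d=np.array([-.3611,.9325,0]);m=np.array([.4265,.1945,0])-d*.0635
for x,z in((.18,.052),(.115,.048),(.139,.048),(0.0633,.035)):print(x,np.round(proj(c,m+d*x+[0,0,z])*1.5))
E
```

```text
[0.4269233  0.19563789 0.08036203] [5.66516406e-01 8.24050443e-01 1.42908940e-04 9.13664106e-05]
0.18 [377.  49.]
0.115 [378. 225.]
0.139 [378. 166.]
0.0633 [379. 324.]
```

View pics/w3.png

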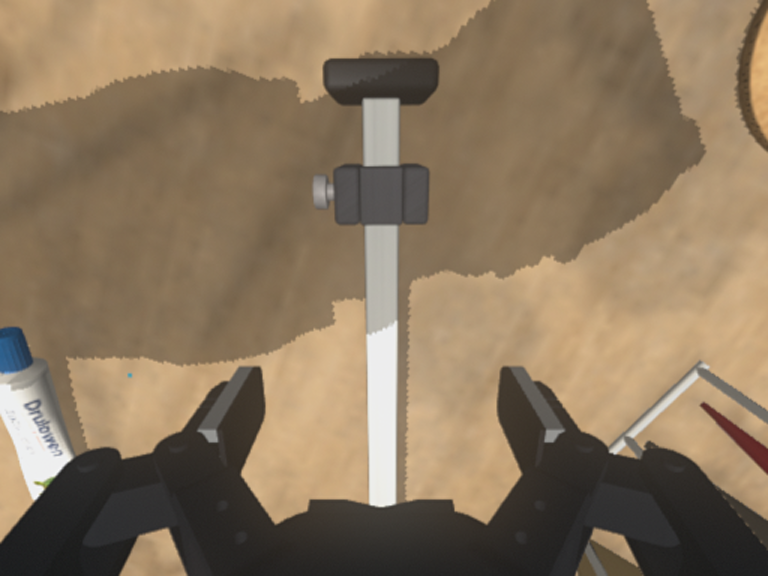

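Call:
drive_tool(targets=[-0.2, 0, 2, 0, 8.5, -0.2, 0, 4, 0, 8.5, -0.2, 0, 6, 0, 8.5, -0.2, 0, 7.2, 0, 8.5, -0.2, 0, 7.2, 0, 8.5, -0.2, 0, 7.2, 0, 8.5])

```text
clock: 4.95
eef_pos: [0.4276, 0.1943, 0.0086]
orientation: [0.566, 0.824, 0.0, 0.0]
contact_force: [0.4, -0.0, 0.6]
width: 0.0851
grasp_force: 0.0
```

Call:
drive_tool(targets=[0, 0, 0, 0, 1, 0, 0, 0, 0, 1, 0, 0, 0, 0, 1, 0, 0, 0, 0, 1, 0, 0, 0, 0, 1, 0, 0, 0, 0, 1, 0, 0, 0, 0, 1, 0, 0, 0, 0, 1, 0, 0, 0, 0, 1, 0, 0, 0, 0, 1], grip_force=80)

```text
clock: 5.95
eef_pos: [0.4271, 0.194, 0.008]
orientation: [0.566, 0.824, 0.0, 0.0]
contact_force: [-2.1, -1.0, 12.5]
width: 0.0147
grasp_force: 78.0
```

Call:
drive_tool(targets=[0, 0, -0.3, 0, 1, 0, 0, -0.6, 0, 1, 0, 0, -1.0, 0, 1, 0, 0, -1.5, 0, 1, 0, 0, -2, 0, 1, 0, 0, -2.5, 0, 1, 0, 0, -3, 0, 1, 0, 0, -3, 0, 1, 0, 0, -3, 0, 1, 0, 0, -3, 0, 1])

```text
clock: 6.95
eef_pos: [0.4269, 0.194, 0.0374]
orientation: [0.566, 0.824, -0.0, -0.0]
contact_force: [-0.6, 0.5, -6.2]
width: 0.015
grasp_force: 78.3
```

```bash
python3 - <<'E'
from h import *
import cv2
s=bot.get_state();print(s["eef_pos"],s["orientation"],s["contact_force"],s["ft_torque"])
c=eyes.get_calibration("wrist"); a=eyes.capture("wrist"); b=eyes.capture("scene")
cv2.imwrite("pics/l1.png",np.hstack([a,cv2.resize(b[160:288,250:346],(288,384),interpolation=cv2.INTER_CUBIC)])[:,:,::-1])
E
```

```text
[0.42690018 0.19396092 0.03743106] [ 5.66064974e-01  8.24360614e-01 -8.05019505e-05 -1.28968944e-04] [-0.58981665  0.54172888 -6.21535663] [-0.02892332 -0.00656467  0.02649547]
```

View pics/l1.png

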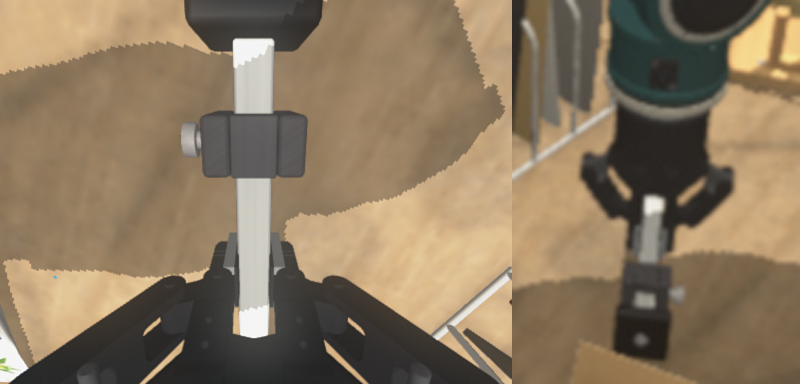

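```bash
python3 - <<'E'
from h import *
c=eyes.get_calibration("wrist");s=bot.get_state();p=s["eef_pos"]
a=2*np.arctan2(s["orientation"][1],s["orientation"][0]);ex=np.array([np.cos(a),np.sin(a),0]);ey=np.array([np.sin(a),-np.cos(a),0])
for n,u,v,z in(("w far",254,113,.048),("w near",254,177,.048),("wL",202,145,.048),("wR",306,145,.048),("footL",187,20,.052),("footR",322,20,.052),("footbar",254,39,.035)):
    q=ray(c,(u,v),z+.0294)-p;print(n,np.round([q@ex,q@ey],4))
E
```

```text
w far [0.0764 0.0002]
w near [0.0529 0.0002]
wL [ 0.0651 -0.0189]
wR [0.0651 0.0194]
footL [ 0.1043 -0.0204]
footR [0.1042 0.0212]
footbar [0.1022 0.0003]
```

Call:
drive_tool(targets=[0, 0, -1, 0, 1, 0, 0, -3, 0, 1, 0, 0, -5, 0, 1, 0, 0, -7, 0, 1, 0, 0, -9, 0, 1, 0, 0, -11, 0, 1, 0, 0, -13, 0, 1, 0, 0, -14.5, 0, 1, 0, 0, -15.5, 0, 1, 0, 0, -15.5, 0, 1])

```text
clock: 8.05
eef_pos: [0.4274, 0.1942, 0.1938]
orientation: [0.566, 0.824, 0.001, 0.001]
contact_force: [0.5, 0.5, -5.3]
width: 0.0148
grasp_force: 78.7
```

Call:
drive_tool(targets=[-1, -0.2, 0, 0, 1, -3, -0.7, 0, 0, 1, -5.5, -1.2, 0, 0, 1, -8, -1.8, 0, 0, 1, -10.5, -2.3, 0, 0, 1, -13, -2.9, 0, 0, 1, -15.5, -3.4, 0, 0, 1, -18, -4, 0, 0, 1, -20.5, -4.5, 0, 0, 1, -22, -4.9, 0, 0, 1])

```text
clock: 9.05
eef_pos: [0.4597, -0.0314, 0.1916]
orientation: [0.567, 0.824, -0.0, -0.001]
contact_force: [0.0, -0.8, -5.5]
width: 0.0148
grasp_force: 78.6
```

Call:
drive_tool(targets=[-1, 0.1, 0, 0, 1, -3, 0.3, 0, 1, 1, -5.5, 0.5, 0, 2, 1, -8, 0.7, 0, 3, 1, -10.5, 1, 0, 4.5, 1, -13, 1.2, 0, 6, 1, -15.5, 1.4, 0, 7, 1, -18, 1.6, 0, 8, 1, -20, 1.8, 0, 8.8, 1, -20.9, 1.9, 0, 8.8, 1])

```text
clock: 10.05
eef_pos: [0.5536, -0.2195, 0.1916]
orientation: [0.629, 0.778, -0.0, -0.0]
contact_force: [-0.9, 0.0, -6.0]
width: 0.0146
grasp_force: 78.6
```

Call:
drive_tool(targets=[0, 0, 0, 0, 1, 0, 0, 0, 0, 1, 0, 0, 0, 0, 1])

```text
clock: 10.35
eef_pos: [0.5529, -0.2161, 0.1926]
orientation: [0.627, 0.779, 0.0, -0.0]
contact_force: [-1.5, 0.5, -5.2]
width: 0.0147
grasp_force: 78.6
```

```bash
python3 - <<'E'
from h import *
import cv2
s=bot.get_state();print(s["eef_pos"],s["orientation"],s["contact_force"],s["ft_torque"])
c=eyes.get_calibration("wrist"); a=eyes.capture("wrist"); b=eyes.capture("scene");np.savez("w4.npz",**c)
cv2.imwrite("pics/t_a.png",a[:,:,::-1]);cv2.imwrite("pics/t_s.png",b[:,:,::-1])
B=cv2.resize(b[95:191,275:375],(400,384),interpolation=cv2.INTER_CUBIC)
cv2.imwrite("pics/t1.png",np.hstack([cv2.resize(a[:,60:452],(392,384)),B])[:,:,::-1])
E
```

```text
[ 0.55292659 -0.21611332  0.19256031] [ 6.27120472e-01  7.78922252e-01  3.22750952e-05 -1.95125360e-04] [-1.51727339  0.50109582 -5.16619724] [0.0280292  0.02551731 0.02152055]
```

View pics/t1.png

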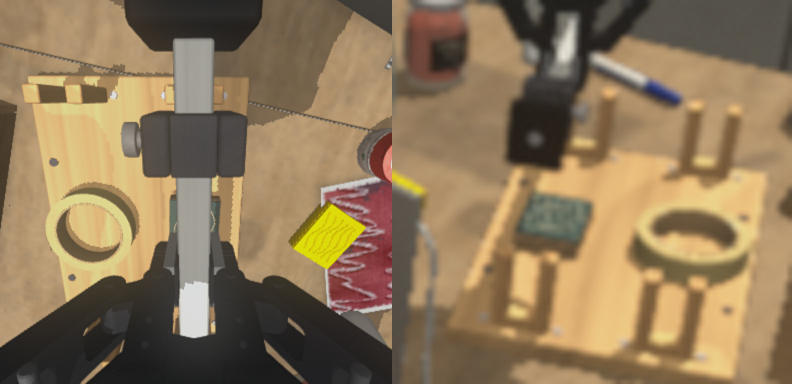

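```bash
python3 - <<'E'
from h import *
c=dict(np.load("w4.npz"))
L=ray(c,(60+29,76.5),.018);R=ray(c,(60+249,78),.018)
x=(R-L);n=np.linalg.norm(x);x/=n;y=np.array([-x[1],x[0],0]);print(L,R,n,"slot ang",np.degrees(np.arctan2(y[1],y[0])))
# long right edge and slot
E2=ray(c,(60+241,245),.018);print("edge ang",np.degrees(np.arctan2(*(R-E2)[1::-1])))
bay=(L+R)/2-.175*y+.06*x;print("bay",bay, "scene says .5644 -.2824")
for X in(.06-.019,.06+.019,-.06-.019,-.06+.019):
  p=bay+(X-.06)*x+.155*y;p[2]=.09;print(X,proj(c,p)-[60,0])
s=bot.get_state();p=s["eef_pos"];a=2*np.arctan2(s["orientation"][1],s["orientation"][0])
print("bar mid",p-.0658*np.array([np.cos(a),np.sin(a),0]),np.degrees(a))
E
```

```text
[ 0.35949744 -0.15181168  0.018     ] [ 0.58880354 -0.1034306   0.018     ] 0.23435446500104007 slot ang 101.91404495957035
edge ang 102.9960620198226
bay [ 0.56898571 -0.28646472  0.018     ] scene says .5644 -.2824
0.040999999999999995 [172.99864624  96.81273009]
0.079 [218.22850277  97.11674136]
-0.079 [30.03301401 95.85179042]
-0.040999999999999995 [75.3275856  96.15623667]
bar mid [ 0.56700971 -0.28071707  0.19270403] 102.30488212913187
```

Call:
drive_tool(targets=[-0.3, 0, 0.5, 0, 1, -0.6, 0.1, 1.5, 0, 1, -0.6, 0.1, 2.5, 0, 1, -0.6, 0.1, 3.5, 0, 1, -0.6, 0.1, 4.5, 0, 1, -0.6, 0.1, 5.5, 0, 1, -0.6, 0.1, 6.5, 0, 1, -0.6, 0.1, 7.1, 0, 1, -0.6, 0.1, 7.1, 0, 1, -0.6, 0.1, 7.1, 0, 1])

```text
clock: 11.45
eef_pos: [0.5555, -0.2228, 0.1217]
orientation: [0.628, 0.779, 0.0, 0.0]
contact_force: [-0.0, -0.5, -5.0]
width: 0.0146
grasp_force: 78.6
```

Call:
drive_tool(targets=[0, 0, 0, 0, 1, 0, 0, 0, 0, 1, 0, 0, 0, 0, 1, 0, 0, 0, 0, 1, 0, 0, 0, 0, 1])

```text
clock: 11.95
eef_pos: [0.5554, -0.2228, 0.1216]
orientation: [0.628, 0.778, 0.0, 0.0]
contact_force: [-0.6, 0.9, -5.9]
width: 0.0148
grasp_force: 78.6
```

```bash
python3 - <<'E'
from h import *
import cv2
s=bot.get_state();p=s["eef_pos"];print(p,s["orientation"],s["contact_force"],s["ft_torque"],s["width"])
a=2*np.arctan2(s["orientation"][1],s["orientation"][0])
print("bar mid",p-.0658*np.array([np.cos(a),np.sin(a),0]),np.degrees(a))
b=eyes.capture("scene");w=eyes.capture("side")
B=cv2.resize(b[95:191,275:375],(400,384),interpolation=cv2.INTER_CUBIC);W=cv2.resize(w[85:181,150:250+50],None,fx=4,fy=4,interpolation=cv2.INTER_CUBIC) if 0 else cv2.resize(w[75:171,170:270],(400,384),interpolation=cv2.INTER_CUBIC)
cv2.imwrite("pics/f1.png",np.hstack([B,W])[:,:,::-1])
E
```

```text
[ 0.5553653  -0.22282538  0.12163673] [6.27660984e-01 7.78486794e-01 2.00399487e-05 2.12980993e-05] [-0.62837722  0.92709186 -5.85324837] [ 0.00449444 -0.03609469  0.01110185] 0.014804998657373288
bar mid [ 0.56932038 -0.28712853  0.12163673] 102.24447145937808
```

View pics/f1.png

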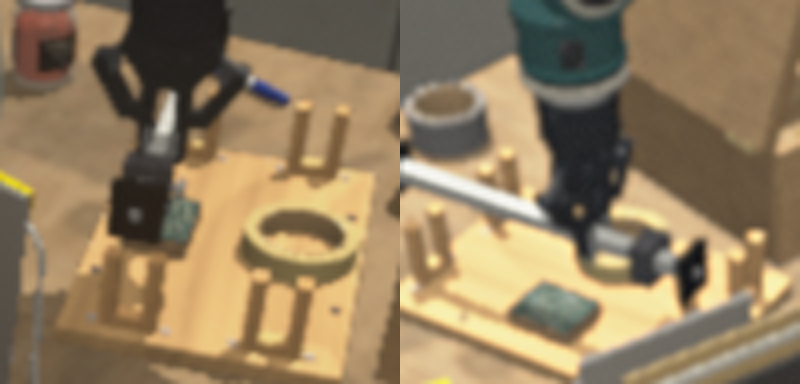

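The bar hangs above the lino block's bay in both views, with the near foot at side-crop (692,272). I'll compare where level bar ends should project before handing in.

```bash
python3 - <<'E'
from h import *
c=eyes.get_calibration("side");m=np.array([.5693,-.2871,.1136]);a=np.radians(102.24);d=np.array([np.cos(a),np.sin(a),0])
for x in(-.168,0.0,.13,.18):
  q=proj(c,m+d*x+[0,0,.026]);print(x,np.round((q-[170,75])*4+[400,0]))
E
```

```text
-0.168 [397. 167.]
0.0 [534. 215.]
0.13 [648. 254.]
0.18 [694. 270.]
```

```bash
python3 -c "
from plant import order
print(order.sign_off())"
```

```text
the job is handed in; nothing more can be done
None
```

The job is handed in at about 12 s: the gripper holds the bar level at its balance point, about 4 cm above the post tops of the lino block's bay, centred and in line with the slots by my measurements; I saw no verdict.

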